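# Hang the tool rack on its keyhole and pull it down past the catch

### The arm

A 6-joint arm with a two-finger parallel gripper is mounted at the origin on a cart in front of the work surface, level with it; the furniture and walls round the work are solid. World frame = base frame: x ahead of the robot, y to its left, z up, the work surface at z = 0. Lengths are in m, angles in rad, forces in N, time in s.
With the tool pointing down it reaches from about 0.3 to 0.875 m from the base axis. Payload 6.4 kg.
Tool frame: the origin (TCP) lies on the centre line of the jaws, within the pads' length; the fingertips stand ctrl.tip_extent ahead of it and the grasp point (between the pads) lies 8 mm behind it (ctrl.tip_extent is the distance from the TCP to the fingertips, in m); z points along the fingers, y is the line along which they close (so a half turn about z gives the same grasp; the last joint's range is limited). The gripper opens to 85 mm and grips with 20 to 120 N. Pads are 22 mm wide; open, the fingers measure 114 mm over their backs; the gripper's body (76 mm by 85 mm) begins 54 mm behind the grasp point. The pads swing forward as they close: fully open they stand 13 mm farther back than shut.
Start: joints at [1.103, 0.181, 1.607, -0, 1.354, -0.206], TCP at [0.149, 0.555, 0.242] pointing down, gripper open.
Joint ranges: [-2.99, 2.99], [-0.89, 2.07], [0.3, 2.58], [-1.14, 4.28], [0, 2.63], [-3.12, 3.12]. Speed limits (rad/s): [2.57, 2.57, 3.01, 3.14, 3.14, 3.14].

### API

Orientations are given as a unit quaternion [w, x, y, z].
In Python, from bench import ctrl gives the robot as it stands.
- The arm moves only by the shell command python3 -m handwheel 'ROWS'. ROWS is JSON, a list of rows, each a list of 7 numbers: the turn, a rotation vector about the tool's x, y, z as a fraction of full scale, then the shift along the tool's x, y, z as a fraction of full scale, then the opening, from 0 (shut) to 1 (fully open). In form: [[rx, ry, rz, x, y, z, jaw], ...]. A call has exactly 8 rows; each row shifts and turns the commanded pose from where the row before left it, along the tool's axes as they then stand; what a row does not reach is not made up. Full scale, the value 1, is 300 mm for a shift and pi rad for a turn. A row lasts 1/10 s, in which the tool goes at most 50 mm and 8.59 degrees, less where a joint would pass 70% of its speed; a pose out of reach is approached as far as the arm can. A call with a number of a shift or a turn outside -1 to 1 is refused whole. A call with a gripper value outside its range is refused whole. The fingers move at their own pace and stop on an object; the grip force is fixed at half the most. Time passes only in rows, so rows that do not move let the fingers close, or fill a call up. It gives the time, the measured TCP pose, the force, the opening and the grip force at its end, in the units of the state.
- ctrl.get_obs(): the state, without advancing time (a new reading comes with each control period).
- ctrl.camera(name): name is "side" or "top"; returns the picture (384x512x3 uint8, blue, green, red); there is no depth.
- ctrl.camera_model(name): a dict with "camera_matrix" (3x3 intrinsics, pixels), "cam_to_world" (4x4, takes a point from camera to world coordinates). Camera axes: x right, y up, looking along -z (the intrinsics and any distortion apply to the point x, -y, -z); pixel columns grow to the right and rows downward; lengths in m; the calibration is good to about 2 mm. A picture is of the moment at which its call begins. camera_model takes no time and is no camera call.
- ctrl.hand_in(): hands the job in; it is judged then, once.
The state is a dict: "time_s": time; "q": joint angles; "dq": joint speeds; "joint_efforts": joint torques, N m; "eef_pos": TCP position; "eef_rot": TCP orientation; "wrist_force": force on the tool from outside, world axes, zero at the start; "torque": the same for the moment, N m; "opening": opening from 0.0 (shut) to 1.0 (fully open); "grasp_force": force on a finger pad.
Only numpy, scipy, OpenCV 4.12 (cv2) and the standard library are available. Lean on these libraries where they do the work, as an engineer would, in place of code of your own. Each camera call takes 0.05 s, during which the arm holds its last target. There are 200 camera calls.

### The job

Pick up the small wooden tool rack by its upright middle web and hang it on the screw that sticks out of the upright board: pass the screw head through the keyhole, then, still holding the rack, pull it down past its spring catch until it is fully home and locked, and let go. Feel your way gently: never force the rack against the board or the screw with more than 30 N. Leave the loose things lying around where they are.

Things in the scene. Friction and masses are not known exactly. Their poses are not given: they have to be found in the camera images.
- rack: Small empty wooden tool rack, 100 wide x 83 deep x 130 high mm, about 0.3 kg, loose, standing upright on its 12 mm thick bottom shelf. Origin: middle of the lower edge of its flat back face; z up, x from front to back (front at x = -83 mm). The upright back plate is 8 mm thick, with a steel keyhole right through it, above the low part of the middle web
- rack_grip (a point): Place to pinch the rack's upright middle web from above, across y: on the middle plane, 58 mm in front of the back face, 80 mm above the underside; axes as the rack's. The web is 14 mm thick in y; its tall part spans 33 to 83 mm in front of the back face, top 95 mm above the underside (44 mm high nearer the plate)
- rack_hole (a point): Centre of the keyhole's entry hole on the rack's back face, 71 mm above the underside; axes as the rack's. The hole is eight-sided, 42 mm across flats, two flats upright; a 8.5 mm wide slot runs up from its top
- rack_seat (a point): Where the screw's axis lies when the rack is fully home: on the back face, 108 mm above the underside (37 mm above the hole's centre), at the slot's closed end; axes as the rack's. 98 mm above the underside a sprung nose reaches 3.5 mm into the slot from +y; a downward pull of 4 to 10 N takes it past the screw (the rack's weight does not), then it runs free to the end
- board: Fixed upright plywood board, 240 wide x 215 high x 18 mm thick. Origin: middle of the lower edge of its front face, which looks to the robot; x goes into the board, y left along the face, z up. A steel screw stands square out of the face: shank 6 mm thick, head 13 mm across and 5 mm thick, its underside 10.5 mm and its tip 15.5 mm off the face
- mark (a point): Point on the front face of the board, 165 mm above the worktop, where the screw was meant to be; axes as the board's. The real screw was driven by hand: it stands up to 12 mm to the left or right (y) and up to 4 mm above or below (z) this point
- offcut: Loose wooden offcut, 45 x 90 x 22 mm, a bystander; origin at the middle of its underside
- tape_measure: Loose tape measure, 38 x 78 x 70 mm, a bystander; origin at the middle of its underside
- rubbing_pad: Loose grey rubbing pad, 45 x 70 x 26 mm, a bystander; origin at the middle of its underside
- strip: Loose wooden strip, 35 x 120 x 18 mm, a bystander; origin at the middle of its underside

How it is judged:
By the outcome, as a careful person would: the job done as asked, in the order asked, and still so for the second after the job is handed in, with the robot touching nothing.
It also fails if it takes over 54 s, if anything falls off the work surface, if the arm or the gripper's body presses on something with over 40 N, if the wrist force passes 120 N, or if a joint passes its speed limit or range.

## Working session

There is one attempt and no reset: what is moved stays moved. The work goes in short steps, Python scripts to look and compute and a shell command to move; the robot and the scene stay as the last step left them, time stands still between calls to the robot, and variables do not carry over. Pictures are saved under pics/ and viewed, at most 10 in all, crops included, and the job is handed in when it is done.

```bash
mkdir -p pics; ls; python3 - <<'E'
from bench import ctrl
import cv2,numpy as np
np.set_printoptions(precision=4,suppress=True)
print(ctrl.get_obs(),ctrl.tip_extent)
for n in("side","top"):
    cv2.imwrite(f"pics/{n}0.png",ctrl.camera(n)); m=ctrl.camera_model(n)
    for k in m: print(n,k,m[k])
E
```

```text
pics
{'time_s': 0.0, 'q': array([ 1.1027,  0.1815,  1.6081, -0.    ,  1.3538, -0.2063]), 'dq': array([ 0.0005, -0.0008, -0.0013, -0.0013, -0.0007,  0.0003]), 'joint_efforts': array([ -0.0032, -44.4883, -35.1323,  -0.0005,   0.0094,  -0.    ]), 'eef_pos': array([0.1486, 0.5549, 0.2414]), 'eef_rot': array([-0.0003,  0.1305,  0.9914, -0.0009]), 'wrist_force': array([-0.8688, -0.3343,  0.167 ]), 'torque': array([ 0.014 , -0.0406,  0.0015]), 'grasp_force': 0.0, 'opening': 0.9951213248454915} 0.011
side camera_matrix [[350.5287   0.     255.231 ]
 [  0.     350.5287 193.6818]
 [  0.       0.       1.    ]]
side cam_to_world [[-0.9979  0.0502 -0.0418  0.5127]
 [-0.0637 -0.6041  0.7944  0.9981]
 [ 0.0146  0.7953  0.606   0.886 ]
 [ 0.      0.      0.      1.    ]]
top camera_matrix [[400.6192   0.     257.6559]
 [  0.     400.6192 189.0039]
 [  0.       0.       1.    ]]
top cam_to_world [[ 0.0135  0.9944 -0.1047  0.463 ]
 [-0.9999  0.0132 -0.0029 -0.0085]
 [-0.0015  0.1047  0.9945  1.2744]
 [ 0.      0.      0.      1.    ]]
```

View pics/side0.png

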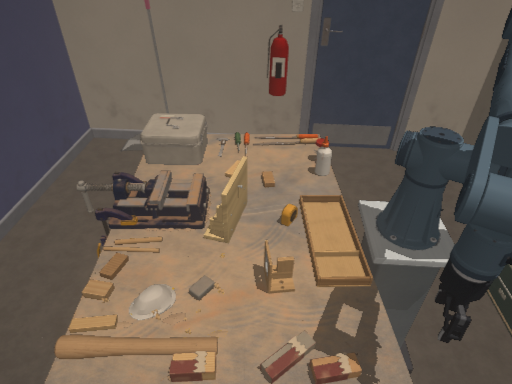

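View pics/top0.png

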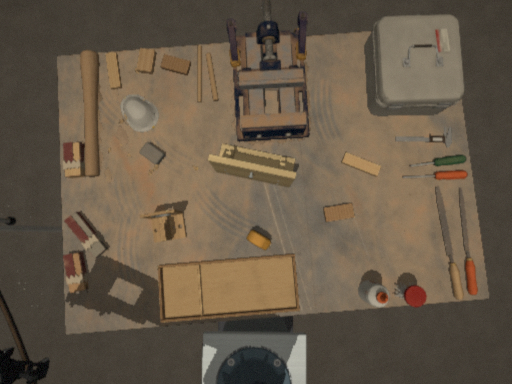

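The side view shows the rack at about (278,272) and the board at about (230,205). In the top view they are at (167,222) and (253,165). The screw is not resolved yet, so I'll zoom in.

```bash
python3 - <<'E'
import cv2,numpy as np
t=cv2.imread("pics/top0.png");s=cv2.imread("pics/side0.png")
a=cv2.resize(t[135:250,135:305],None,fx=4.7,fy=4.7,interpolation=cv2.INTER_CUBIC)
b=cv2.resize(s[155:300,195:305],None,fx=4,fy=4,interpolation=cv2.INTER_CUBIC)
cv2.imwrite("pics/ta.png",a);cv2.imwrite("pics/sb.png",b)
E
```

```text
(no output)
```

View pics/ta.png

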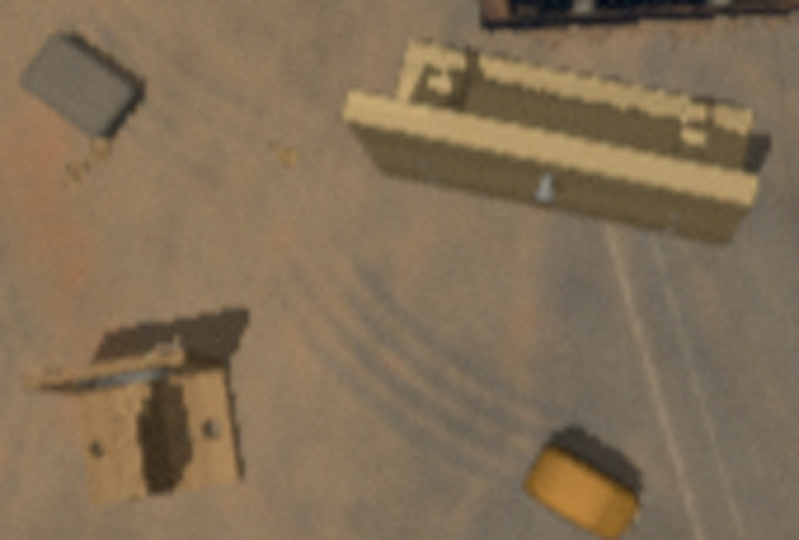

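View pics/sb.png

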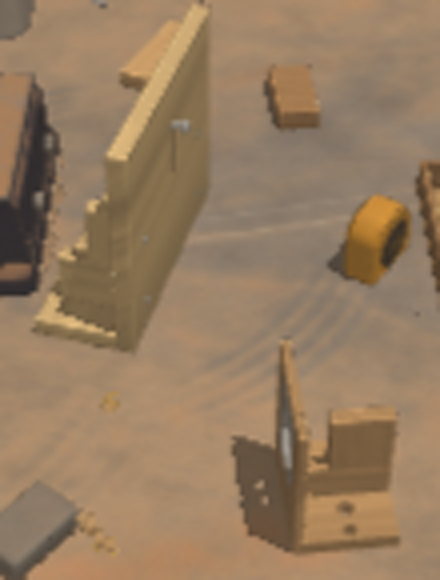

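```bash
cat > h.py <<'E'
from bench import ctrl
import numpy as np, cv2
np.set_printoptions(precision=4,suppress=True)
def ray(n,u,v):
    m=ctrl.camera_model(n);K=m["camera_matrix"];T=m["cam_to_world"]
    d=np.array([(u-K[0,2])/K[0,0],-(v-K[1,2])/K[1,1],-1.])
    return T[:3,3],T[:3,:3]@d
def onz(n,p,z):
    o,d=ray(n,*p);return o+d*(z-o[2])/d[2]
def tri(p,q):
    o,d=ray("top",*p);a,b=ray("side",*q)
    s=np.linalg.lstsq(np.c_[d,-b],a-o,rcond=None)[0]
    P,Q=o+d*s[0],a+b*s[1];return (P+Q)/2,np.linalg.norm(P-Q)
def proj(n,P):
    m=ctrl.camera_model(n);c=np.linalg.inv(m["cam_to_world"])@np.r_[P,1]
    K=m["camera_matrix"];return np.array([K[0,0]*c[0]/-c[2]+K[0,2],K[1,1]*-c[1]/-c[2]+K[1,2]])
E
python3 - <<'E'
from h import *
T=lambda x,y:(135+(x+.5)/4.7-.5,135+(y+.5)/4.7-.5)
S=lambda x,y:(195+(x+.5)/4-.5,155+(y+.5)/4-.5)
A,B=onz("top",T(345,120),.215),onz("top",T(752,206),.215)
print("board top front",A,B,np.linalg.norm(A-B),"dir",np.degrees(np.arctan2((A-B)[0],(A-B)[1])))
print("side board near top front, bottom",onz("side",S(116,166),.215),onz("side",S(209,10),.215),onz("side",S(133,352),0),onz("side",S(209,185),0))
print("screw",tri(T(545,183),S(180,125)))
for n,p in dict(pTL=(27,388),pTR=(187,362)).items(): print(n,onz("top",T(*p),.13))
for n,p in dict(fl=(92,503),fr=(243,478)).items(): print(n,onz("top",T(*p),.012))
for n,p in dict(pTop=(287,342)).items(): print(n,onz("side",S(*p),.13))
print("side shelf fr near",onz("side",S(400,541),.0),"plate near bottom",onz("side",S(297,550),0))
print("web top side near front, rear",onz("side",S(395,413),.095),onz("side",S(332,415),.095))
E
```

```text
board top front [0.6505 0.1287 0.215 ] [ 0.6041 -0.1035  0.215 ] 0.23678483763502647 dir 11.293580655496477
side board near top front, bottom [0.6566 0.1393 0.215 ] [ 0.6035 -0.099   0.215 ] [0.6517 0.1283 0.    ] [ 0.6045 -0.1124  0.    ]
screw (array([0.621 , 0.0151, 0.167 ]), np.float64(0.0032784565761429687))
pTL [0.4982 0.3284 0.13  ]
pTR [0.5153 0.2318 0.13  ]
fl [0.4261 0.3165 0.012 ]
fr [0.444  0.2165 0.012 ]
pTop [0.5163 0.2363 0.13  ]
side shelf fr near [0.4221 0.3134 0.    ] plate near bottom [0.5008 0.3276 0.    ]
web top side near front, rear [0.4326 0.2698 0.095 ] [0.4798 0.2754 0.095 ]
```

```bash
cat >> h.py <<'E'
from scipy.spatial.transform import Rotation as R
def togo(P,yaw_y):
    """remaining shift (tool axes, fraction) and turn to point P with tool y at world angle yaw_y deg, z down; assumes turn done first"""
    o=ctrl.get_obs();q=o["eef_rot"];Rc=R.from_quat([q[1],q[2],q[3],q[0]])
    a=np.radians(yaw_y);y=np.array([np.cos(a),np.sin(a),0]);z=np.array([0,0,-1.]);x=np.cross(y,z)
    Rt=R.from_matrix(np.c_[x,y,z]);rv=(Rc.inv()*Rt).as_rotvec()
    d=np.array(P)-o["eef_pos"]
    print("t",o["time_s"],"pos",o["eef_pos"],"F",o["wrist_force"],"open",o["opening"],"grip",o["grasp_force"])
    print("turn frac",rv/np.pi,"deg",np.degrees(rv),"shift frac (after turn)",Rt.inv().apply(d)/.3,"now-axes",Rc.inv().apply(d)/.3)
E
python3 -m handwheel '[[0,0,-0.0463,0,0,0,1],[0,0,-0.0463,0,0,0,1],[0,0,-0.0463,0,0,0,1],[0,0,0,-0.0655,-0.0858,0,1],[0,0,0,-0.0655,-0.0858,0,1],[0,0,0,-0.0655,-0.0858,0,1],[0,0,0,-0.0655,-0.0858,0,1],[0,0,0,-0.0655,-0.0858,0,1]]'
python3 -m handwheel '[[0,0,0,-0.0655,-0.0858,0,1],[0,0,0,-0.0655,-0.0858,0,1],[0,0,0,-0.0655,-0.0858,0,1],[0,0,0,-0.0655,-0.0858,0,1],[0,0,0,-0.0655,-0.0858,0,1],[0,0,0,-0.0655,-0.0858,0,1],[0,0,0,-0.0655,-0.0858,0,1],[0,0,0,-0.0655,-0.0858,0,1]]'
python3 - <<'E'
from h import *
togo([.459,.271,.072],100)
for n in("side","top"): cv2.imwrite(f"pics/{n}1.png",ctrl.camera(n))
t=cv2.imread("pics/top1.png");s=cv2.imread("pics/side1.png")
a=cv2.resize(t[175:265,125:245],None,fx=4,fy=4,interpolation=cv2.INTER_CUBIC)
b=cv2.resize(s[205:300,220:320],None,fx=3.2,fy=3.7895,interpolation=cv2.INTER_CUBIC)
cv2.imwrite("pics/c1.png",np.hstack([a,b[:360]]))
E
```

```text
time_s: 0.9
eef_pos: [0.2685, 0.4446, 0.2419]
eef_rot: [-0.0, -0.087, 0.996, -0.0]
wrist_force: [1.3, 0.8, -0.1]
opening: 1.003
grasp_force: 0.0
time_s: 1.7
eef_pos: [0.4591, 0.2691, 0.2419]
eef_rot: [-0.0, -0.087, 0.996, -0.0]
wrist_force: [-0.0, 0.2, 0.2]
opening: 1.003
grasp_force: 0.0
t 1.7 pos [0.4591 0.2691 0.2419] F [-0.02    0.2198  0.2387] open 1.0030040699629843 grip 0.0
turn frac [-0.     -0.0002 -0.    ] deg [-0.0016 -0.0429 -0.0023] shift frac (after turn) [-0.0008  0.0062  0.5663] now-axes [-0.0012  0.0062  0.5663]
```

View pics/c1.png

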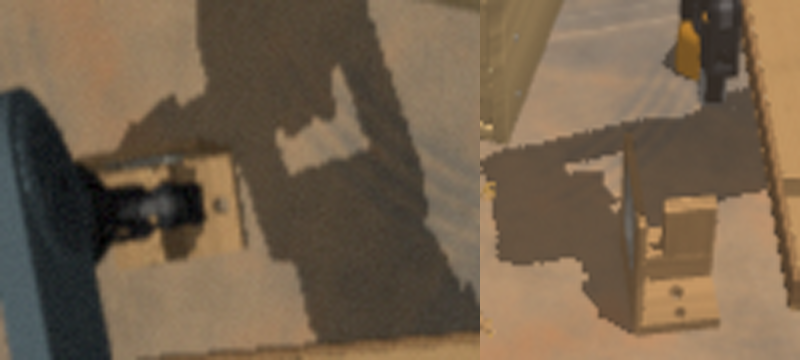

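The gripper stands above the web: in the top crop the fingers straddle it at about (160,205). I'll go down and grip.

```bash

python3 -m handwheel '[[0,0,0,0,0,0.08,1],[0,0,0,0,0.003,0.08,1],[0,0,0,0,0.003,0.08,1],[0,0,0,0,0,0.08,1],[0,0,0,0,0,0.08,1],[0,0,0,0,0,0.08,1],[0,0,0,0,0,0.04,1],[0,0,0,0,0,0.044,1]]'
python3 -m handwheel '[[0,0,0,0,0,0,0.4],[0,0,0,0,0,0,0.2],[0,0,0,0,0,0,0],[0,0,0,0,0,0,0],[0,0,0,0,0,0,0],[0,0,0,0,0,0,0],[0,0,0,0,0,0,0],[0,0,0,0,0,0,0]]'
```

```text
time_s: 2.6
eef_pos: [0.4578, 0.2724, 0.0724]
eef_rot: [-0.0, -0.087, 0.996, 0.0]
wrist_force: [0.8, -0.3, 0.5]
opening: 1.002
grasp_force: 0.0
time_s: 3.4
eef_pos: [0.4588, 0.2724, 0.0739]
eef_rot: [0.001, -0.087, 0.996, 0.0]
wrist_force: [-0.2, 2.3, 5.7]
opening: 0.152
grasp_force: 59.6
```

```bash

python3 -m handwheel '[[0,0,0,0,0,-0.02,0],[0,0,0,0,0,-0.05,0],[0,0,0,0,0,-0.08,0],[0,0,0,0,0,-0.08,0],[0,0,0,0,0,-0.08,0],[0,0,0,0,0,-0.05,0],[0,0,0,0,0,-0.02,0],[0,0,0,0,0,0,0]]'
python3 - <<'E'
from h import *
for n,(u,v) in dict(top=(250,174),side=(240,186)).items():
    im=cv2.imread(f"pics/{n}0.png").astype(int); c=im[v-6:v+7,u-6:u+7]
    sc=c[...,0]  # blue: high for grey, low for wood
    print(n,u-6,v-6);print(sc)
E
```

```text
time_s: 4.2
eef_pos: [0.4581, 0.2719, 0.1872]
eef_rot: [0.0, -0.087, 0.996, -0.0]
wrist_force: [0.1, -0.4, -4.1]
opening: 0.156
grasp_force: 58.7
top 244 168
[[ 74  84  91  87  88  94 103 106 104 104 108 107 108]
 [ 60  63  61  63  66  78  85  83  90  92  96 103 102]
 [ 57  57  58  58  56  58  61  62  67  71  79  87  80]
 [ 56  58  56  57  55  54  62  68  65  59  63  65  59]
 [ 58  61  63  55  57  64  83  97  74  59  56  59  56]
 [ 60  60  61  62  61  69 108 119  78  53  58  57  58]
 [ 56  61  60  59  63  73 117 120  76  50  55  56  58]
 [ 54  60  59  60  69  93 124 118  81  57  54  57  62]
 [ 56  60  58  63  71 104 122 115  87  62  61  60  60]
 [ 62  62  56  59  55  83  96  94  80  64  55  56  60]
 [ 81  78  80  71  66  60  60  60  59  57  54  57  55]
 [ 91  90  90  87  82  76  75  66  69  66  63  59  56]
 [ 93  93  91  92  92  91  93  86  86  84  80  77  69]]
side 234 180
[[100  79  80  78  76  73  72  74  75  78  77  78  82]
 [ 79  80  79  77  75  73  73  75  77  77  76  78  81]
 [ 79  80  78  76  74  72  74  75  78  76  78  78  80]
 [ 81  79  77  74  73  73  75  76  77  76  77  77  79]
 [ 79  77  75  73  72  74  78  85  77  78  78  76  80]
 [ 79  76  74  83 112 121 119 134  98  79  77  75  80]
 [ 79  76  73  83 110 114 115 132  94  78  76  76  81]
 [ 77  75  73  72  76  86  94 109  89  78  80  80  82]
 [ 77  73  71  71  67  79  78  84  80  79  87  81  82]
 [ 74  72  72  72  68  78  76  79  76  76  78  78  80]
 [ 73  70  74  74  67  77  78  78  77  76  78  77  79]
 [ 72  71  75  75  67  76  77  78  78  78  78  77  79]
 [ 71  74  77  75  66  78  78  77  76  77  77  75  78]]
```

```bash

python3 - <<'E'
from h import *
H,e=tri((250.5,176.1),(241.0,186.0));print("head",H,e)
psi=np.radians(-11.4);bx=np.array([np.cos(psi),np.sin(psi),0]);by=np.array([-np.sin(psi),np.cos(psi),0])
O=np.array([.628,.0125,0])
d=H-O;print("board frame",d@bx,d@by,d[2])
for z in(.16,.165,.17):print(z,onz("top",(250.5,176.1),z),onz("side",(241,186),z))
# check: board mid top edge projections
for n in("top","side"):
  print(n,[proj(n,O+by*s+np.array([0,0,z])) for s in(-.12,.12) for z in(0,.215)])
togo(H,78.6)
E
```

```text
head [0.615  0.0152 0.1667] 0.0009391760436864908
board frame -0.013275618032950206 7.151023231581361e-05 0.1666753769335947
0.16 [0.6164 0.0153 0.16  ] [0.6155 0.0062 0.16  ]
0.165 [0.6157 0.0152 0.165 ] [0.6148 0.013  0.165 ]
0.17 [0.615  0.0151 0.17  ] [0.6141 0.0198 0.17  ]
top [array([289.0501, 187.1821]), array([295.2129, 178.375 ]), array([215.9157, 171.5447]), array([207.4826, 159.6701])]
side [array([246.7926, 201.9886]), array([246.7961, 156.2495]), array([227.7973, 242.9876]), array([225.5553, 194.4209])]
t 4.2 pos [0.4581 0.2719 0.1872] F [ 0.1326 -0.4075 -4.0633] open 0.155920979389817 grip 58.72771382331848
turn frac [-0.      0.0001  0.1189] deg [-0.0057  0.0096 21.4004] shift frac (after turn) [-0.6819 -0.7355  0.0685] now-axes [-0.3665 -0.9336  0.0686]
```

```bash

python3 -m handwheel '[[0,0,0.0396,0,0,0,0],[0,0,0.0396,0,0,0,0],[0,0,0.0397,0,0,0,0],[0,0,0,-0.02,-0.092,0,0],[0,0,0,-0.04,-0.092,0,0],[0,0,0,-0.05,-0.092,0,0],[0,0,0,-0.06,-0.092,0,0],[0,0,0,-0.06,-0.092,0,0]]'
python3 -m handwheel '[[0,0,0,-0.06,-0.092,0.019,0],[0,0,0,-0.06,-0.092,0.019,0],[0,0,0,-0.03,-0.092,0.019,0],[0,0,0,0,0,0,0],[0,0,0,0,0,0,0],[0,0,0,0,0,0,0],[0,0,0,0,0,0,0],[0,0,0,0,0,0,0]]'
python3 - <<'E'
from h import *
for n in("side","top"): cv2.imwrite(f"pics/{n}2.png",ctrl.camera(n))
togo([.526,.033,.1695],78.6)
t=cv2.imread("pics/top2.png");s=cv2.imread("pics/side2.png")
a=cv2.resize(t[135:230,190:310],None,fx=3.6,fy=3.6,interpolation=cv2.INTER_CUBIC)
b=cv2.resize(s[150:245,210:310],None,fx=3.6,fy=3.6,interpolation=cv2.INTER_CUBIC)
cv2.imwrite("pics/c2.png",np.hstack([a,b]))
E
```

```text
time_s: 5.0
eef_pos: [0.4976, 0.1219, 0.1853]
eef_rot: [-0.002, 0.099, 0.995, -0.0]
wrist_force: [0.7, 0.2, -3.3]
opening: 0.155
grasp_force: 59.4
time_s: 5.8
eef_pos: [0.5261, 0.034, 0.17]
eef_rot: [-0.0, 0.099, 0.995, 0.0]
wrist_force: [-0.7, -0.3, -3.6]
opening: 0.156
grasp_force: 59.7
t 5.9 pos [0.5263 0.0337 0.1701] F [ 0.9177  0.18   -4.1173] open 0.15544558857345622 grip 59.723578691482544
turn frac [0.     0.0001 0.0003] deg [0.0043 0.0161 0.0594] shift frac (after turn) [ 0.0004 -0.0024  0.0021] now-axes [ 0.0004 -0.0024  0.0021]
```

View pics/c2.png

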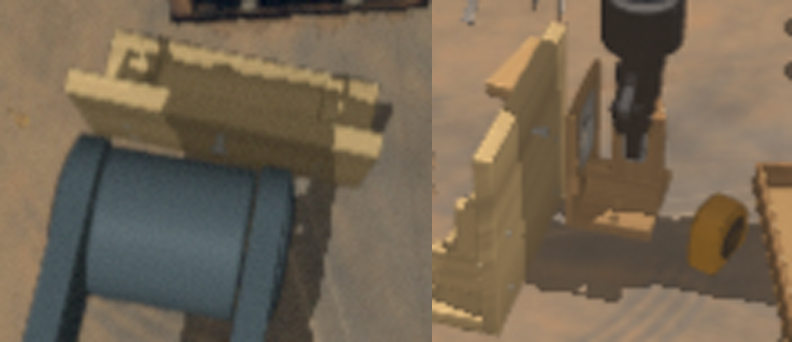

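```bash

python3 - <<'E'
from h import *
psi=np.radians(-11.4);bx=np.array([np.cos(psi),np.sin(psi),0]);by=np.array([-np.sin(psi),np.cos(psi),0])
O=np.array([.5263,.0337,.0962])+.058*bx
for y in(.05,-.05):
  for z in(0,.13):
    p=proj("side",O+by*y+[0,0,z]);print(y,z,(p-[210,150])*3.6+[432,0])
p=proj("side",O+np.array([0,0,.071]));print("hole",(p-[210,150])*3.6+[432,0])
E
```

```text
0.05 0 [560.9373 223.7431]
0.05 0.13 [560.7027 113.8329]
-0.05 0 [588.252 163.063]
-0.05 0.13 [589.8012  56.1841]
hole [575.392  135.0102]
```

The rack stands square in front of the screw with its lateral error under 1 mm. I'll advance it toward the board.

```bash

python3 -m handwheel '[[0,0,0,-0.033,-0.0012,0,0],[0,0,0,-0.033,-0.0012,0,0],[0,0,0,-0.033,0,0,0],[0,0,0,-0.01,0,0,0],[0,0,0,-0.01,0,0,0],[0,0,0,-0.01,0,0,0],[0,0,0,0,0,0,0],[0,0,0,0,0,0,0]]'
python3 - <<'E'
from h import *
togo([.526,.033,.1695],78.6)
E
```

```text
time_s: 6.7
eef_pos: [0.5639, 0.0247, 0.1699]
eef_rot: [-0.0, 0.099, 0.995, 0.0]
wrist_force: [-0.6, 0.1, -4.4]
opening: 0.156
grasp_force: 59.8
t 6.7 pos [0.5639 0.0247 0.1699] F [-0.6357  0.0541 -4.3915] open 0.15595383444324887 grip 59.75398778915405
turn frac [-0.     -0.0001  0.    ] deg [-0.0001 -0.022   0.0011] shift frac (after turn) [0.1293 0.002  0.0013] now-axes [0.1293 0.002  0.0013]
```

```bash

python3 -m handwheel '[[0,0,0,-0.0035,0,0,0],[0,0,0,-0.0035,0,0,0],[0,0,0,-0.0035,0,0,0],[0,0,0,-0.0035,0,0,0],[0,0,0,-0.0035,0,0,0],[0,0,0,-0.0035,0,0,0],[0,0,0,0,0,0,0],[0,0,0,0,0,0,0]]'
```

```text
time_s: 7.5
eef_pos: [0.5702, 0.0235, 0.1699]
eef_rot: [-0.0, 0.099, 0.995, -0.0]
wrist_force: [-0.0, -0.3, -4.1]
opening: 0.155
grasp_force: 59.8
```

```bash

python3 -m handwheel '[[0,0,0,-0.0035,0,0,0],[0,0,0,0,0,0,0],[0,0,0,-0.0035,0,0,0],[0,0,0,0,0,0,0],[0,0,0,0,0,0,0],[0,0,0,0,0,0,0],[0,0,0,0,0,0,0],[0,0,0,0,0,0,0]]'
```

```text
time_s: 8.3
eef_pos: [0.5719, 0.0231, 0.1699]
eef_rot: [-0.001, 0.099, 0.995, 0.0]
wrist_force: [-4.6, -0.7, -1.3]
opening: 0.152
grasp_force: 60.1
```

```bash

python3 -m handwheel '[[0,0,0,0.002,0,0,0],[0,0,0,0,0,0.0067,0],[0,0,0,0,0,0.0067,0],[0,0,0,0,0,0.0067,0],[0,0,0,0,0,0.0067,0],[0,0,0,0,0,0.0067,0],[0,0,0,0,0,0.0067,0],[0,0,0,0,0,0,0]]'
python3 - <<'E'
from h import *
o=ctrl.get_obs();print(o["wrist_force"],o["torque"])
E
```

```text
time_s: 9.1
eef_pos: [0.5719, 0.0231, 0.1576]
eef_rot: [0.0, 0.099, 0.995, -0.0]
wrist_force: [-0.2, 0.3, -3.8]
opening: 0.154
grasp_force: 59.8
[-0.2203  0.2992 -3.7701] [0.0881 0.1725 0.0456]
```

Free of contact. I'll go on in 1 mm steps.

```bash

python3 -m handwheel '[[0,0,0,0,0,0.0033,0],[0,0,0,0,0,0.0033,0],[0,0,0,0,0,0.0033,0],[0,0,0,0,0,0.0033,0],[0,0,0,0,0,0.0033,0],[0,0,0,0,0,0.0033,0],[0,0,0,0,0,0,0],[0,0,0,0,0,0,0]]'
python3 - <<'E'
from h import *
o=ctrl.get_obs();print(o["wrist_force"],o["torque"])
E
```

```text
time_s: 9.9
eef_pos: [0.5718, 0.0231, 0.152]
eef_rot: [0.0, 0.099, 0.995, -0.0]
wrist_force: [-0.4, 0.1, -4.5]
opening: 0.158
grasp_force: 59.8
[-0.4177  0.1408 -4.5234] [-0.0045  0.1709  0.0223]
```

```bash

python3 -m handwheel '[[0,0,0,0,0,0.0033,0],[0,0,0,0,0,0.0033,0],[0,0,0,0,0,0.0033,0],[0,0,0,0,0,0,0],[0,0,0,0,0,0,0],[0,0,0,0,0,0,0],[0,0,0,0,0,0,0],[0,0,0,0,0,0,0]]'
python3 - <<'E'
from h import *
o=ctrl.get_obs();print(o["wrist_force"],o["torque"])
E
```

```text
time_s: 10.7
eef_pos: [0.5717, 0.0231, 0.149]
eef_rot: [0.0, 0.099, 0.995, -0.0]
wrist_force: [-0.3, 0.1, -3.7]
opening: 0.157
grasp_force: 59.8
[-0.2738  0.0896 -3.7179] [0.0756 0.0437 0.0134]
```

```bash

python3 -m handwheel '[[0,0,0,0,0,0.0033,0],[0,0,0,0,0,0.0033,0],[0,0,0,0,0,0,0],[0,0,0,0,0,0,0],[0,0,0,0,0,0,0],[0,0,0,0,0,0,0],[0,0,0,0,0,0,0],[0,0,0,0,0,0,0]]'
python3 - <<'E'
from h import *
o=ctrl.get_obs();print(o["wrist_force"],o["torque"])
E
```

```text
time_s: 11.5
eef_pos: [0.5718, 0.0234, 0.1473]
eef_rot: [0.0, 0.099, 0.995, 0.0]
wrist_force: [-3.7, 4.8, 3.8]
opening: 0.159
grasp_force: 60.7
[-3.7422  4.821   3.7919] [0.5438 0.4698 0.073 ]
```

```bash

python3 -m handwheel '[[0,0,0,0,0,0.002,0],[0,0,0,0,0,0,0],[0,0,0,0,0,0.002,0],[0,0,0,0,0,0,0],[0,0,0,0,0,0,0],[0,0,0,0,0,0,0],[0,0,0,0,0,0,0],[0,0,0,0,0,0,0]]'
python3 - <<'E'
from h import *
o=ctrl.get_obs();print(o["wrist_force"],o["torque"],o["eef_pos"])
E
```

```text
time_s: 12.3
eef_pos: [0.5718, 0.0234, 0.147]
eef_rot: [0.0, 0.099, 0.995, 0.0]
wrist_force: [-7.0, 3.3, 10.5]
opening: 0.155
grasp_force: 62.0
[-7.0281  3.288  10.4688] [0.59   0.999  0.0693] [0.5718 0.0234 0.147 ]
```

```bash

python3 - <<'E'
from h import *
for n in("side","top"): cv2.imwrite(f"pics/{n}3.png",ctrl.camera(n))
s=cv2.imread("pics/side3.png")
cv2.imwrite("pics/c3.png",cv2.resize(s[165:245,215:295],None,fx=7,fy=7,interpolation=cv2.INTER_CUBIC))
psi=np.radians(-11.4);bx=np.array([np.cos(psi),np.sin(psi),0]);by=np.array([-np.sin(psi),np.cos(psi),0])
O=np.array([.5718,.0234,.0730])+.058*bx
for x,y,z in[(0,.05,0),(0,.05,.13),(0,-.05,.13),(-.083,.05,0),(-.008,.05,.13),(-.008,0,.108),(-.008,0,.098)]:
    print(x,y,z,((proj("side",O+bx*x+by*y+[0,0,z])-[215,165])*7).round(0))
E
```

```text
0 0.05 0 [128. 347.]
0 0.05 0.13 [122. 139.]
0 -0.05 0.13 [183.  28.]
-0.083 0.05 0 [286. 377.]
-0.008 0.05 0.13 [138. 142.]
-0.008 0 0.108 [169. 121.]
-0.008 0 0.098 [170. 137.]
```

View pics/c3.png

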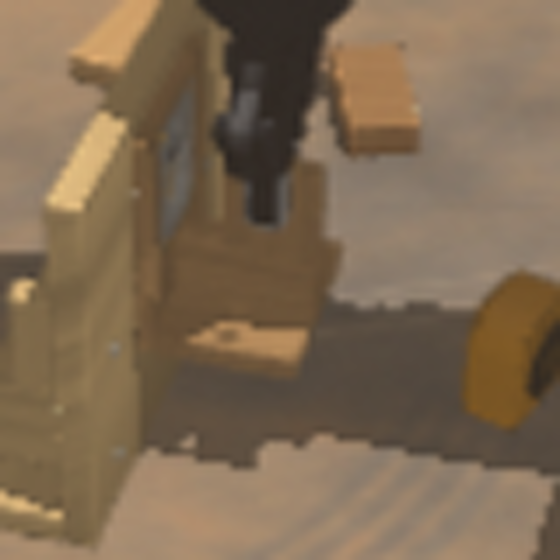

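```bash

python3 -m handwheel '[[0,0,0,0,0,-0.003,0],[0,0,0,0,0,-0.003,0],[0,0,0,0,0,-0.002,0],[0,0,0,0,0,0,0],[0,0,0,0,0,0,0],[0,0,0,0,0,0,0],[0,0,0,0,0,0,0],[0,0,0,0,0,0,0]]'
python3 -m handwheel '[[0,0,0,0,0.003,0,0],[0,0,0,0,0.003,0,0],[0,0,0,0,0,0,0],[0,0,0,0,0,0,0],[0,0,0,0,0,0,0],[0,0,0,0,0,0,0],[0,0,0,0,0,0,0],[0,0,0,0,0,0,0]]'
python3 - <<'E'
from h import *
o=ctrl.get_obs();print(o["wrist_force"],o["torque"],o["eef_pos"])
E
```

```text
time_s: 13.2
eef_pos: [0.5716, 0.0231, 0.148]
eef_rot: [-0.0, 0.099, 0.995, -0.0]
wrist_force: [1.2, 3.4, -5.1]
opening: 0.153
grasp_force: 59.7
time_s: 14.0
eef_pos: [0.5721, 0.0249, 0.1482]
eef_rot: [0.0, 0.099, 0.995, -0.0]
wrist_force: [-0.1, -0.4, -3.8]
opening: 0.152
grasp_force: 59.7
[-0.1318 -0.4264 -3.751 ] [-0.0161  0.111  -0.0533] [0.5721 0.0249 0.1482]
```

```bash

python3 -m handwheel '[[0,0,0,0,0,0.0025,0],[0,0,0,0,0,0.0025,0],[0,0,0,0,0,0.0025,0],[0,0,0,0,0,0,0],[0,0,0,0,0,0,0],[0,0,0,0,0,0,0],[0,0,0,0,0,0,0],[0,0,0,0,0,0,0]]'
python3 - <<'E'
from h import *
o=ctrl.get_obs();print(o["wrist_force"],o["torque"],o["eef_pos"])
E
```

```text
time_s: 14.8
eef_pos: [0.5722, 0.025, 0.1461]
eef_rot: [0.0, 0.099, 0.995, 0.0]
wrist_force: [-1.7, 2.1, -0.8]
opening: 0.157
grasp_force: 60.3
[-1.7051  2.1481 -0.7977] [0.2212 0.1713 0.0561] [0.5722 0.025  0.1461]
```

```bash

python3 -m handwheel '[[0,0,0,0,0.001,0.0025,0],[0,0,0,0,0,0.0025,0],[0,0,0,0,0,0,0],[0,0,0,0,0,0,0],[0,0,0,0,0,0,0],[0,0,0,0,0,0,0],[0,0,0,0,0,0,0],[0,0,0,0,0,0,0]]'
python3 - <<'E'
from h import *
o=ctrl.get_obs();print(o["wrist_force"],o["torque"],o["eef_pos"])
E
```

```text
time_s: 15.6
eef_pos: [0.5722, 0.0256, 0.1446]
eef_rot: [0.0, 0.099, 0.995, 0.0]
wrist_force: [-3.3, 4.4, 3.2]
opening: 0.158
grasp_force: 60.7
[-3.2607  4.3699  3.1885] [0.5644 0.442  0.0653] [0.5722 0.0256 0.1446]
```

```bash

python3 -m handwheel '[[0,0,0,0,0,-0.005,0],[0,0,0,0,0,-0.005,0],[0,0,0,0,0,0,0],[0,0,0,0,0.0033,0,0],[0,0,0,0,0.0033,0,0],[0,0,0,0,0,0,0],[0,0,0,0,0,0,0],[0,0,0,0,0,0,0]]'
python3 - <<'E'
from h import *
o=ctrl.get_obs();print(o["wrist_force"],o["torque"],o["eef_pos"])
E
```

```text
time_s: 16.4
eef_pos: [0.5723, 0.0266, 0.1473]
eef_rot: [-0.0, 0.1, 0.995, -0.0]
wrist_force: [-0.8, -5.2, -4.3]
opening: 0.155
grasp_force: 59.6
[-0.8081 -5.2312 -4.3403] [-0.7401  0.3039 -0.226 ] [0.5723 0.0266 0.1473]
```

Firm walls on both sides mean the shank is in the slot, with the centre near y = 0.025. I'll recentre and pull down past the catch.

```bash

python3 -m handwheel '[[0,0,0,0,-0.004,0,0],[0,0,0,0,-0.004,0.004,0],[0,0,0,0,0,0.004,0],[0,0,0,0,0,0.002,0],[0,0,0,0,0,0.002,0],[0,0,0,0,0,0,0],[0,0,0,0,0,0,0],[0,0,0,0,0,0,0]]'
python3 - <<'E'
from h import *
o=ctrl.get_obs();print(o["wrist_force"],o["torque"],o["eef_pos"])
E
```

```text
time_s: 17.2
eef_pos: [0.5722, 0.0256, 0.1443]
eef_rot: [0.0, 0.099, 0.995, 0.001]
wrist_force: [-2.1, 4.0, 3.0]
opening: 0.155
grasp_force: 60.7
[-2.1444  3.9905  3.0348] [0.6706 0.4505 0.1007] [0.5722 0.0256 0.1443]
```

```bash

python3 -m handwheel '[[0,0,0,0,0,0.002,0],[0,0,0,0,0,0,0],[0,0,0,0,0,0.002,0],[0,0,0,0,0,0,0],[0,0,0,0,0,0.002,0],[0,0,0,0,0,0,0],[0,0,0,0,0,0,0],[0,0,0,0,0,0,0]]'
python3 - <<'E'
from h import *
o=ctrl.get_obs();print(o["wrist_force"],o["torque"],o["eef_pos"])
E
```

```text
time_s: 18.0
eef_pos: [0.5721, 0.0253, 0.1419]
eef_rot: [0.0, 0.099, 0.995, 0.0]
wrist_force: [-1.6, 5.0, 1.0]
opening: 0.154
grasp_force: 60.3
[-1.5808  5.027   1.0486] [0.7602 0.2008 0.13  ] [0.5721 0.0253 0.1419]
```

```bash

python3 -m handwheel '[[0,0,0,0,0,0.003,0],[0,0,0,0,0,0.003,0],[0,0,0,0,0,0.003,0],[0,0,0,0,0,0.003,0],[0,0,0,0,0,0.003,0],[0,0,0,0,0,0,0],[0,0,0,0,0,0,0],[0,0,0,0,0,0,0]]'
python3 - <<'E'
from h import *
o=ctrl.get_obs();print(o["wrist_force"],o["torque"],o["eef_pos"])
E
```

```text
time_s: 18.8
eef_pos: [0.5718, 0.0247, 0.1371]
eef_rot: [-0.0, 0.099, 0.995, -0.0]
wrist_force: [2.0, 2.7, -7.6]
opening: 0.155
grasp_force: 59.4
[ 2.044   2.6717 -7.5532] [0.4223 0.0248 0.1702] [0.5718 0.0247 0.1371]
```

```bash

python3 -m handwheel '[[0,0,0,0,0,0.003,0],[0,0,0,0,0,0.003,0],[0,0,0,0,0,0.003,0],[0,0,0,0,0,0,0],[0,0,0,0,0,0,0],[0,0,0,0,0,0,0],[0,0,0,0,0,0,0],[0,0,0,0,0,0,0]]'
python3 - <<'E'
from h import *
o=ctrl.get_obs();print(o["wrist_force"],o["torque"],o["eef_pos"])
E
```

```text
time_s: 19.6
eef_pos: [0.5722, 0.0248, 0.135]
eef_rot: [0.0, 0.099, 0.995, -0.0]
wrist_force: [0.1, 0.2, -3.6]
opening: 0.154
grasp_force: 59.8
[ 0.1269  0.2479 -3.5889] [0.0465 0.1179 0.0321] [0.5722 0.0248 0.135 ]
```

```bash

python3 -m handwheel '[[0,0,0,0,0,0.003,0],[0,0,0,0,0,0.003,0],[0,0,0,0,0,0,0],[0,0,0,0,0,0,0],[0,0,0,0,0,0,0],[0,0,0,0,0,0,0],[0,0,0,0,0,0,0],[0,0,0,0,0,0,0]]'
python3 - <<'E'
from h import *
o=ctrl.get_obs();print(o["wrist_force"],o["torque"],o["eef_pos"])
E
```

```text
time_s: 20.4
eef_pos: [0.5721, 0.0248, 0.1331]
eef_rot: [0.0, 0.099, 0.995, 0.0]
wrist_force: [0.4, -0.2, -3.9]
opening: 0.153
grasp_force: 59.8
[ 0.4031 -0.1833 -3.9185] [-0.0334  0.0915  0.0263] [0.5721 0.0248 0.1331]
```

```bash

python3 -m handwheel '[[0,0,0,0,0,0.003,0],[0,0,0,0,0,0.003,0],[0,0,0,0,0,0,0],[0,0,0,0,0,0,0],[0,0,0,0,0,0,0],[0,0,0,0,0,0,0],[0,0,0,0,0,0,0],[0,0,0,0,0,0,0]]'
python3 - <<'E'
from h import *
o=ctrl.get_obs();print(o["wrist_force"],o["torque"],o["eef_pos"])
E
```

```text
time_s: 21.2
eef_pos: [0.5721, 0.0248, 0.1314]
eef_rot: [0.0, 0.099, 0.995, -0.0]
wrist_force: [-1.5, -0.7, -1.3]
opening: 0.154
grasp_force: 60.3
[-1.481  -0.7023 -1.3351] [-0.0176  0.116   0.0565] [0.5721 0.0248 0.1314]
```

```bash

python3 -m handwheel '[[0,0,0,0,0,0.002,0],[0,0,0,0,0,0.0015,0],[0,0,0,0,0,0,0],[0,0,0,0,0,0,0],[0,0,0,0,0,0,0],[0,0,0,0,0,0,0],[0,0,0,0,0,0,0],[0,0,0,0,0,0,0]]'
python3 - <<'E'
from h import *
o=ctrl.get_obs();print(o["wrist_force"],o["torque"],o["eef_pos"])
E
```

```text
time_s: 22.0
eef_pos: [0.5721, 0.0248, 0.1311]
eef_rot: [0.0, 0.099, 0.995, -0.0]
wrist_force: [-3.8, 0.3, 6.0]
opening: 0.155
grasp_force: 61.3
[-3.7608  0.3004  5.9627] [0.0284 0.6761 0.0522] [0.5721 0.0248 0.1311]
```

```bash

python3 -m handwheel '[[0,0,0,0,0,-0.0025,0],[0,0,0,0,0,0,0],[0,0,0,0,0,0,0.3],[0,0,0,0,0,0,0.4],[0,0,0,0,0,0,0.5],[0,0,0,0,0,0,0.6],[0,0,0,0,0,0,0.6],[0,0,0,0,0,0,0.6]]'
python3 - <<'E'
from h import *
o=ctrl.get_obs();print(o["wrist_force"],o["torque"],o["eef_pos"])
E
```

```text
time_s: 22.8
eef_pos: [0.5721, 0.0248, 0.131]
eef_rot: [0.0, 0.099, 0.995, -0.0]
wrist_force: [0.2, 0.5, 0.9]
opening: 0.6
grasp_force: 0.0
[0.1964 0.5371 0.8906] [ 0.0244 -0.038   0.0247] [0.5721 0.0248 0.131 ]
```

```bash

python3 -m handwheel '[[0,0,0,0,0,-0.02,0.6],[0,0,0,0,0,-0.05,0.6],[0,0,0,0,0,-0.08,0.6],[0,0,0,0,0,-0.08,0.6],[0,0,0,0,0,-0.08,0.6],[0,0,0,0,0,-0.08,0.6],[0,0,0,0,0,-0.04,0.6],[0,0,0,0,0,0,0.6]]'
python3 -m handwheel '[[0,0,0,0.05,0,0,0.6],[0,0,0,0.08,0,0,0.6],[0,0,0,0.08,0,0,0.6],[0,0,0,0.08,0,0,0.6],[0,0,0,0.08,0,0,0.6],[0,0,0,0.05,0,0,0.6],[0,0,0,0,0,0,0.6],[0,0,0,0,0,0,0.6]]'
python3 - <<'E'
from h import *
for n in("side","top"): cv2.imwrite(f"pics/{n}4.png",ctrl.camera(n))
s=cv2.imread("pics/side4.png");t=cv2.imread("pics/top4.png")
a=cv2.resize(s[155:245,205:305],None,fx=4,fy=4,interpolation=cv2.INTER_CUBIC)
b=cv2.resize(t[130:220,200:300],None,fx=4,fy=4,interpolation=cv2.INTER_CUBIC)
cv2.imwrite("pics/c4.png",np.hstack([a,b]))
E
```

```text
time_s: 23.6
eef_pos: [0.5733, 0.0246, 0.263]
eef_rot: [0.003, 0.099, 0.995, -0.0]
wrist_force: [0.5, -0.4, 0.4]
opening: 0.595
grasp_force: 0.0
time_s: 24.4
eef_pos: [0.4486, 0.0497, 0.2595]
eef_rot: [-0.0, 0.099, 0.995, -0.0]
wrist_force: [-0.7, -0.5, 0.7]
opening: 0.601
grasp_force: 0.0
```

View pics/c4.png

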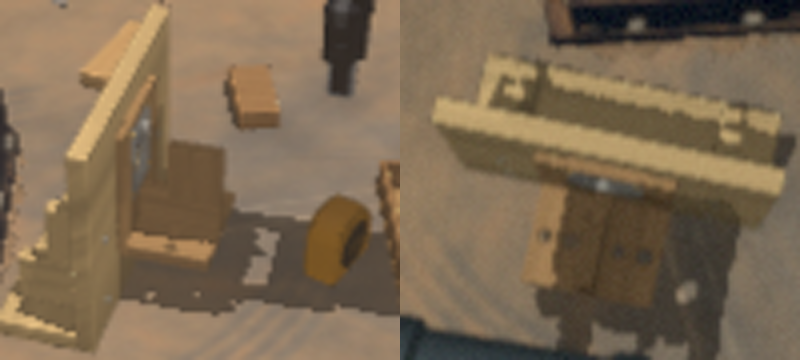

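The rack hangs flat on the board: plate at (140,150), screw head at (145,122) near the top of the slot. The loose things are where they were and the arm is clear.

```bash
python3 -c "
from bench import ctrl
print(ctrl.hand_in())"
```

```text
the job is handed in; nothing more can be done
None
```

The rack hangs on the screw, pulled down past its catch until it stopped firmly, and released. The final picture shows it flat on the board and the arm clear; I handed the job in at about 24.5 s of the 54 s, with no wrist-force reading above about 16 N.

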